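Swing the blank against its stop and wedge it

TASK

The aluminium bar on the fixture plate is threaded on a dowel at one end and stands swung away from its stop. Push its free end round, about the dowel, until the bar bears on the red stop's screw, and press it home there with 6 to 12 N for a moment; then push the blue wedge in behind the free end with 8 to 12 N so that it nips the bar against the stop, keep that push for a moment, and leave the wedge there. Go gently: never put more than 20 N on the bar, keep it flat on the plate, and leave everything else on the bench where it is.

Things in the scene. Friction and masses are not known exactly. Their poses are not given: they have to be found in the camera images.
- fixture: Dark grey plate fixed to the bench. Origin on the bench surface; plate top at z = 12 mm of its frame, plate x -160..120, y -305..170 mm. Bar's home: roughly along the frame's y axis, from the dowel (x 0, y 120 mm) towards -y. Red stop on the +x side, blue wedge at the -y end between two guide strips 6 mm high.
- dowel (a point): Fixed steel dowel, 12 mm thick, 30 mm tall above the plate, on which the bar turns; this point is on its axis at the plate's top. In the fixture's frame x 0, y 120, z 12 mm.
- stop_middle (a point): Middle of the stop's adjustment, fixed to the plate (fixture frame x 15, y -100, z 23 mm). The stop itself is a rigid red block 30 mm high with a screw pointing to the fixture's -x; its setting differs each time and is NOT reported: the screw tip is up to 9 mm either side (x) of this point, so the bar's home is within 0.045 rad of the fixture's y axis; find it by feel.
- bar: Loose flat aluminium bar, 30 mm wide, 20 mm high, 0.3 to 0.5 kg, flat on the plate, its 13 mm hole over the dowel. Origin: underside, centre of hole. In its frame it spans y +25 to -260 mm (free end), x -15..15 mm. Starts turned 0.25 to 0.5 rad from the fixture's y axis, free end towards the fixture's -x; slides with 1 to 3 N drag at that end.
- bar_push (a point): Point on the bar's side face that looks away from the stop (its -x side), 220 mm from the hole, half-way up the bar (10 mm above its underside; an orange stripe crosses the bar's top here); at home it is opposite the stop's screw.
- bar_corner (a point): The bar's free-end corner on its -x side (the corner that the wedge meets), half-way up; in the bar's frame x -15, y -260, z 10 mm.
- wedge (a joint): How far the blue wedge clamp has been slid in, in m, along the fixture's +y (0 to 0.105; starts within 0 to 0.008, clear of the bar's swing). It slides with about 1.2 N of friction and stays where it is left, keeping its nip. With the bar home it meets the bar's corner at about 0.035 to 0.085, depending on the stop.
- wedge_face (a point): Middle of the wedge's sloping face, 11 mm above the plate. This frame's y axis is the face's normal, towards the bar (30 degrees from the fixture's x axis towards its +y); the flat face extends 38 mm each way along this frame's x axis and is 22 mm high.
- wedge_tab (a point): Centre of the outer (fixture -y) face of the wedge's upright blue tab, 35 mm above the plate; the face is 52 mm wide along the fixture's x, and the tab reaches 50 mm above the plate. Push it towards the fixture's +y. Nothing stands behind it.
- vblock: Bystander: brass V-block 46 x 40 x 36 mm on the plate, beyond the bar's home on the +x side. Origin: centre of underside.
- stepblock: Bystander: small steel step block 24 x 48 x 39 mm on the plate, +x side, near the wedge end. Origin: underside.
- caliper: Bystander: steel caliper, 200 mm long, 10 mm thick, lying on the bench, left. Origin: underside of its beam.
- wrench: Bystander: steel wrench lying on the bench, left.
- screwdriver: Bystander: screwdriver lying on the bench, right.
- oilcan: Bystander: yellow bottle, 56 mm across, 120 mm tall, on the bench, right.
- offcut: Bystander: aluminium offcut 60 x 90 x 25 mm on the bench, right.

How it is judged:
On the way, in this order (a step that is already met when the one before it is completed fails the run):
1. the fingers press the bar's side against the stop with more than 4 N while the bar stands still, swung to within 0.08 rad of the fixture's y axis (contact force between the fingers and bar above 4 N and angular speed of bar below 0.02 rad/s and angle between the y axis of bar and the y axis of fixture, either way round below 0.08 rad and value of joint wedge below 0.03 m), for 0.2 s.
2. the wedge, pushed in, presses the still bar with more than 3 N (contact force between wedge and bar above 3 N and angular speed of bar below 0.02 rad/s and value of joint wedge above 0.03 m), for 0.2 s.
At the end, for the whole second after the job is handed in: The bar lies flat (within 0.05 rad) and still at its home (within 0.08 rad of the fixture's y axis), and the wedge, slid in by more than 30 mm, stands with its sloping face against the bar's free-end corner (within 2 mm, 3 mm the other way) and still nips it with more than 0.5 N (y of bar_corner in the frame of wedge_face between -0.003 and 0.002 m and x of bar_corner in the frame of wedge_face between -0.042 and 0.042 m and angle between the y axis of bar and the y axis of fixture, either way round below 0.08 rad and angle between bar's own z axis and vertical below 0.05 rad and value of joint wedge above 0.03 m and linear speed of bar below 0.01 m/s and angular speed of bar below 0.05 rad/s and contact force between wedge and bar above 0.5 N); the robot touches nothing.
It fails at once if the fingers or arm put more than 20 N on the bar (contact force between the arm and bar above 20 N).
It fails at once if the wedge presses the bar with more than 20 N (contact force between wedge and bar above 20 N).
It fails at once if the bar is tipped up or lifted (angle between bar's own z axis and vertical above 0.15 rad).
It fails at once if a bystander is moved by more than 15 mm (distance of any of vblock, stepblock, caliper, wrench, screwdriver, oilcan, offcut from where it was at the start of the episode above 0.015 m).
It also fails if it takes over 72 s, if anything falls off the work surface, if the arm or the gripper's body presses on something with over 40 N, if the wrist force passes 120 N, or if a joint passes its speed limit or range.

ROBOT

A 6-joint arm with a two-finger parallel gripper is mounted at the origin on the work surface. World frame = base frame: x ahead of the robot, y to its left, z up, the work surface at z = 0. Lengths are in m, angles in rad, forces in N, time in s.
With the tool pointing down it reaches from about 0.35 to 0.775 m from the base axis. Payload 7.3 kg.
Tool frame: the origin (TCP) lies at the very end of the fingers, on their centre line; the grasp point (between the pads) lies 19 mm behind it; z points along the fingers, y is the direction in which the jaws open and shut (so a half turn about z gives the same grasp; the last joint's range is limited). The gripper opens to 92 mm and grips with 3 to 60 N. Pads are 19 mm wide; open, the fingers measure 130 mm over their backs; the gripper's body (75 mm by 190 mm) begins 47 mm behind the grasp point.
Start: joints at [1.028, 0.342, 1.524, -0, 1.275, -0.146], TCP at [0.203, 0.484, 0.201] pointing down, gripper open.
Joint ranges: [-2.53, 2.53], [-0.77, 2.02], [0.04, 2.7], [-1, 4.14], [0.28, 2.66], [-3.11, 3.11]. Speed limits (rad/s): [2.57, 2.57, 3.14, 3.14, 3.14, 3.14].

INTERFACE

Orientations are given as [roll, pitch, yaw] about the fixed x, y, z axes, in that order (R = Rz(yaw) Ry(pitch) Rx(roll)).
In Python, from cell import observe, read_camera, camera_info, hand_in gives the robot as it stands.
- The arm moves only by the tool jog_arm, never from a script. Its argument "rows" is one flat list of numbers, 5 for each row, row after row: the finger opening in mm, from 0 to 91.8, then the shift along the tool's x, y, z in mm, then the turn about the tool's z in degrees. In form: [gripper, tx, ty, tz, roll, gripper, tx, ty, tz, roll, ...]. A call has 1 to 20 rows; each row shifts and turns the commanded pose from where the row before left it, along the tool's axes as they then stand; what a row does not reach is not made up. A row lasts 1/10 s, in which the tool goes at most 50 mm and 8.59 degrees, less where a joint would pass 70% of its speed; a pose out of reach is approached as far as the arm can. A call with a gripper value outside its range is refused whole. The fingers move at their own pace and stop on an object; "grip_force" is the grip in N (left out, the last holds). Time passes only in rows, so rows that do not move let the fingers close. It gives the time, the measured TCP pose, the force and the opening at its end, in the units of the state.
- observe(): the state, without advancing time (a new reading comes with each control period).
- read_camera(name): name is "scene" or "top" or "wrist"; returns (picture, depth): 420x560x3 uint8, red, green, blue; 420x560 float32, m along the optical axis (not along the pixel's ray), 0 where there is no reading.
- camera_info(name): a dict with "fx", "fy", "cx", "cy" (pixels), "extrinsics" (4x4, takes a point from camera to world coordinates); the wrist camera has in their place "tool_from_camera" (4x4, takes a point from camera to tool coordinates, whose origin is the TCP and whose axes are the flange's). Camera axes: x right, y up, looking along -z (the intrinsics and any distortion apply to the point x, -y, -z); pixel columns grow to the right and rows downward; lengths in m; the calibration is good to about 2 mm. A picture is of the moment at which its call begins: read the wrist's pose just before it. camera_info takes no time and is no camera call.
- hand_in(): hands the job in, once; it reports no verdict.
The state is a dict: "time": time; "qpos": joint angles; "qvel": joint speeds; "joint_efforts": joint torques, N m; "tool_pos": TCP position; "tool_rot": TCP orientation; "contact_force": force on the tool from outside, world axes, zero at the start; "torque": the same for the moment, N m; "opening": finger opening in m.
Only numpy, scipy, OpenCV 4.12 (cv2) and the standard library are available. Lean on these libraries where they do the work, as an engineer would, in place of code of your own. Each camera call takes 0.05 s, during which the arm holds its last target. There are 200 camera calls.

## Working session

There is one attempt and no reset: what is moved stays moved. The work goes in short steps, Python scripts to look and compute and a tool call to move; the robot and the scene stay as the last step left them, time stands still between calls to the robot, and variables do not carry over. Pictures are saved under pics/ and viewed, about 8 in all and at most 12, crops included, and the job is handed in when it is done.

Besides the shell and the picture viewer there is one more tool, called after "Emit:" as name(argument=value, ...) on one line, values as JSON. jog_arm: Moves the arm, as the interface text tells. Its arguments: {"type":"object","properties":{"rows":{"type":"array","items":{"type":"number"}},"grip_force":{"type":"number"}},"required":["rows"]}

```bash
ls; mkdir -p pics
cat > h.py <<'E'
import numpy as np, cv2
from cell import observe, read_camera, camera_info, hand_in
def pix(name,d,u,v,dd=None):
    i=camera_info(name); z=d[int(v),int(u)] if dd is None else dd
    p=np.array([(u-i["cx"])/i["fx"]*z,-(v-i["cy"])/i["fy"]*z,-z,1])
    return (np.array(i["extrinsics"])@p)[:3]
E
python3 - <<'E'
from h import *
print(observe())
for n in("top","scene"):
    p,d=read_camera(n); np.savez(f"{n}.npz",p=p,d=d); cv2.imwrite(f"pics/{n}1.png",cv2.resize(p[:,:,::-1],(800,600),interpolation=cv2.INTER_CUBIC))
    print(camera_info(n))
E
```

```text
pics
{'time': 0.0, 'qpos': array([ 1.02796528e+00,  3.42711052e-01,  1.52504696e+00,  2.56488282e-05,
        1.27537677e+00, -1.46004151e-01]), 'qvel': array([-0.00062755,  0.00051181, -0.00085196, -0.00015091, -0.00132867,
       -0.00233851]), 'joint_efforts': array([ 2.70572364e-04, -4.31245279e+01, -2.44220781e+01,  7.16474955e-02,
        5.59645495e-02, -1.53433466e-04]), 'tool_pos': array([0.2026463 , 0.48382228, 0.20014059]), 'tool_rot': array([-3.14007050e+00, -2.48623978e-04,  2.74475809e+00]), 'contact_force': array([ 1.08740302, -0.41439504,  0.01559511]), 'torque': array([-0.00446251, -0.05156874,  0.01181183]), 'opening': 0.09193099089872456}
{'fx': 481.4555069640926, 'fy': 481.4555069640926, 'cx': 283.2438286716409, 'cy': 211.50916293314486, 'extrinsics': array([[ 0.00480334,  0.98264528, -0.18543241,  0.30797377],
       [-0.99964981,  0.00954405,  0.02468151,  0.00899824],
       [ 0.02602295,  0.18524892,  0.98234701,  1.24267364],
       [ 0.        ,  0.        ,  0.        ,  1.        ]])}
{'fx': 385.27430706867034, 'fy': 385.27430706867034, 'cx': 281.01379658464975, 'cy': 208.05286690904123, 'extrinsics': array([[ 0.34409069, -0.56502472,  0.7498991 ,  1.30476722],
       [ 0.93883632,  0.19537995, -0.28357194, -0.28913716],
       [ 0.01370991,  0.80160698,  0.59769415,  0.66535659],
       [ 0.        ,  0.        ,  0.        ,  1.        ]])}
```

View pics/top1.png

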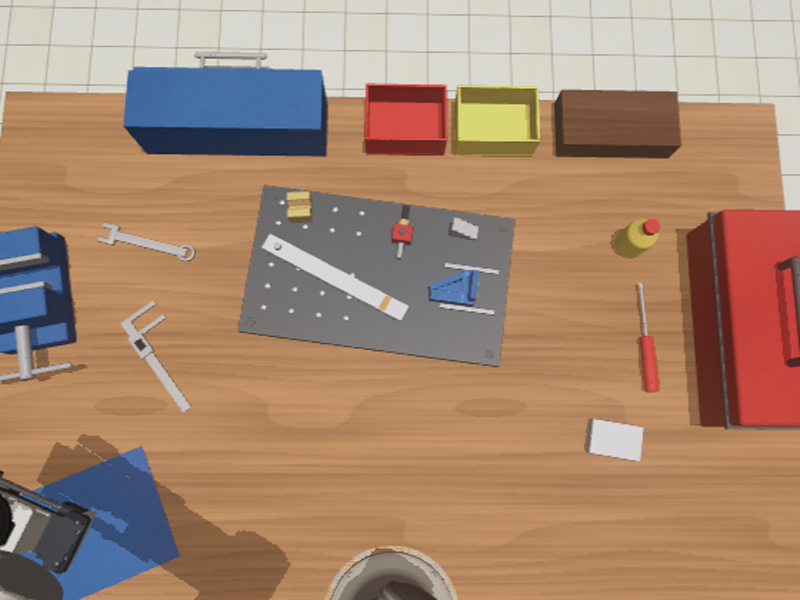

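View pics/scene1.png

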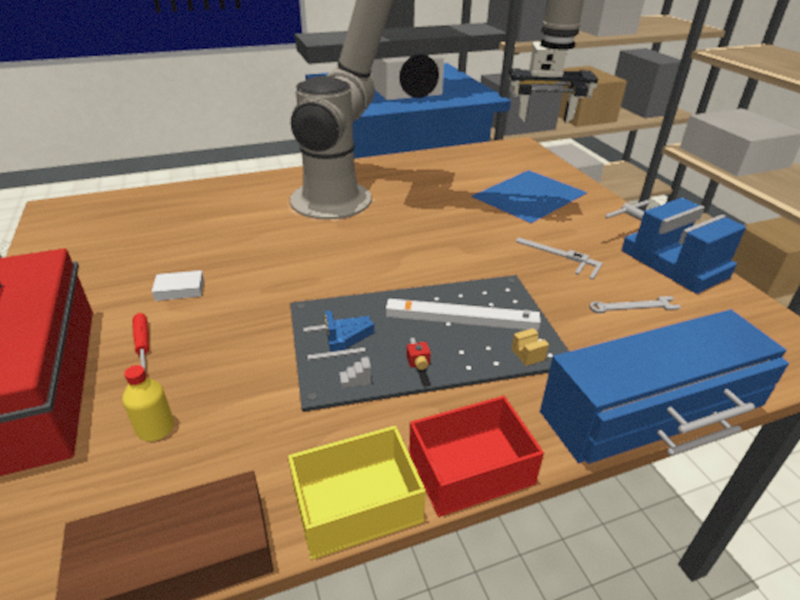

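The top view shows plate corners (264,185), (514,218), (499,366), (239,332). The dowel is at (277,246), the bar's free end near (404,312), the orange stripe at (386,303), the stop's screw tip near (400,257) and the wedge tab at (474,287). Fixture +x is up in the picture.

```bash
cat >> h.py <<'E'
def ray(name,u,v,z):
    i=camera_info(name); E=np.array(i["extrinsics"]); o=E[:3,3]
    r=E[:3,:3]@np.array([(u-i["cx"])/i["fx"],-(v-i["cy"])/i["fy"],-1]); return o+r*(z-o[2])/r[2]
E
python3 - <<'E'
from h import *
f=np.load("top.npz");d=f["d"];p=f["p"]
s=.7
C=[ray("top",u*s,v*s,.012) for u,v in[(264,185),(514,218),(499,366),(239,332)]]
L=np.array([[120,170],[120,-305],[-160,-305],[-160,170]])/1000
W=np.array(C)[:,:2]; a,b=L-L.mean(0),W-W.mean(0)
th=np.arctan2((a[:,0]*b[:,1]-a[:,1]*b[:,0]).sum(),(a*b).sum())
R=np.array([[np.cos(th),-np.sin(th)],[np.sin(th),np.cos(th)]]);t=W.mean(0)-R@L.mean(0)
print("th",th,"t",t,"res mm",1000*(L@R.T+t-W).round(4))
for n,u,v,z in[("dowel",277,246,.042),("freeR",409,306,.032),("freeL",402,320,.032),("hole end",268,235,.032),("stripe",386,303,.032),("screwtip",400,258,.023),("tab top",475,270,.062),("tab bot",474,303,.062),("step",463,229,.05)]:
    w=ray("top",u*s,v*s,z); print(n,w.round(4),"depth",pix("top",d,u*s,v*s).round(3),"fix",(R.T@(w[:2]-t)).round(4))
np.savez("fix.npz",R=R,t=t,th=th)
c=p[140:270,160:370]; cv2.imwrite("pics/crop.png",cv2.resize(c[:,:,::-1],None,fx=3.8,fy=3.8,interpolation=cv2.INTER_CUBIC))
E
```

```text
th -0.12228251859075609 t [0.62097136 0.08945981] res mm [[-0.   1.1]
 [ 0.2 -1.9]
 [-0.2 -1.7]
 [ 0.   2.4]]
dowel [0.635  0.2086 0.042 ] depth [0.635 0.208 0.043] fix [-0.0006  0.12  ]
freeR [ 0.5296 -0.0293  0.032 ] depth [ 0.533 -0.03   0.013] fix [-0.0762 -0.129 ]
freeL [ 0.5041 -0.0169  0.032 ] depth [ 0.507 -0.017  0.011] fix [-0.103  -0.1198]
hole end [0.6582 0.2273 0.032 ] depth [0.665 0.232 0.009] fix [0.0201 0.1414]
stripe [0.5346 0.0119 0.032 ] depth [0.534 0.012 0.034] fix [-0.0762 -0.0875]
screwtip [ 0.6202 -0.0128  0.023 ] depth [ 0.619 -0.013  0.028] fix [ 0.0117 -0.1016]
tab top [ 0.5899 -0.1448  0.062 ] depth [ 0.59  -0.145  0.062] fix [-0.0023 -0.2363]
tab bot [ 0.5305 -0.1422  0.062 ] depth [ 0.536 -0.146  0.035] fix [-0.0615 -0.241 ]
step [ 0.6685 -0.1257  0.05  ] depth [ 0.671 -0.127  0.043] fix [ 0.0735 -0.2078]
```

View pics/crop.png

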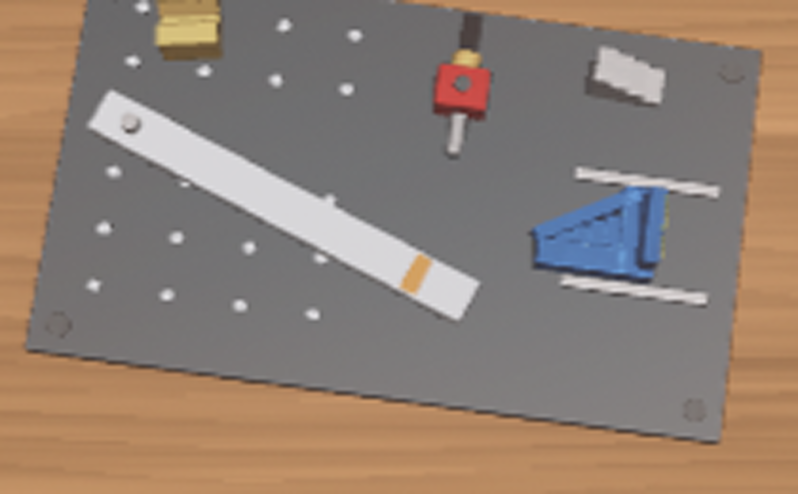

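Calibration agrees with the given dowel position to within 1 mm, and the bar angle is about 0.35 rad. The crop shows the tab's outer face near (665,190)–(658,265) and the screw tip near (453,153). Next I work out the approach.

```bash
cat >> h.py <<'E'
try: F=np.load("fix.npz"); R,t,th=F["R"],F["t"],float(F["th"])
except Exception: pass
def to(fx,fy,z,yaw=None):
    o=observe(); y=o["tool_rot"][2]; p=o["tool_pos"]; w=np.r_[R@[fx,fy]+t,z]; D=w-p
    c,s=np.cos(y),np.sin(y)
    print("t",round(o["time"],2),"world",w.round(4),"tool mm",(1000*np.array([c*D[0]+s*D[1],s*D[0]-c*D[1],-D[2]])).round(1),"turn deg",None if yaw is None else round(-np.degrees((yaw-y+np.pi)%(2*np.pi)-np.pi),1))
def st():
    o=observe(); p=o["tool_pos"]; y=o["tool_rot"][2]; f=o["contact_force"]
    print("t",round(o["time"],2),"fix",(1000*(R.T@(p[:2]-t))).round(1),"z",p[2].round(4),"yaw-th",round(y-th,3),"F fix",(R.T@f[:2]).round(2),f[2].round(2),"op",round(o["opening"],4))
E
python3 - <<'E'
from h import *
st(); to(-.118,-.071,.12,2.67)
s=1/3.8
for u,v in[(665,190),(658,265),(650,187),(637,262)]:
    print("tab",(1000*(R.T@(ray("top",160+u*s,140+v*s,.062)[:2]-t))).round(1), pix("top",np.load("top.npz")["d"],160+u*s,140+v*s).round(3))
for u,v in[(453,153),(535,232)]: print((1000*(R.T@(ray("top",160+u*s,140+v*s,.025)[:2]-t))).round(1))
E
```

```text
t 0.1 fix [-463.3  340.4] z 0.2002 yaw-th 2.867 F fix [-0.42  0.13] -0.74 op 0.092
t 0.1 world [0.4952 0.0334 0.12  ] tool mm [-443.9 -302.5   80.2] turn deg 4.3
tab [  -4.  -242.9] [ 0.587 -0.151  0.062]
tab [ -55.1 -243.7] [ 0.546 -0.152  0.012]
tab [  -3.3 -232.7] [ 0.591 -0.142  0.056]
tab [ -54.9 -229.7] [ 0.544 -0.135  0.035]
[ 11.8 -99.4]
[ -35.7 -161.9]
```

Emit:
jog_arm(rows=[0,-20,-14,0,0,0,-34,-23,0,0.5,0,-34,-23,0,0.5,0,-34,-23,0,0.5,0,-34,-23,0,0.5,0,-34,-23,5,0.5,0,-34,-23,10,0.5,0,-34,-23,10,0.5,0,-34,-23,10,0.4,0,-34,-23,10,0.4,0,-34,-23,10,0,0,-34,-23,10,0,0,-34,-23,10,0,0,-16,-12,5,0,0,0,0,0,0,0,0,0,0,0], grip_force=30)

```text
time: 1.7
tool_pos: [0.475, 0.022, 0.1205]
tool_rot: [-3.142, -0.001, 2.669]
contact_force: [0.2, 0.0, 0.6]
opening: 0.0005
```

Run:
```python
from h import *
st(); to(-.118,-.071,.017,2.67)
```

```text
t 1.7 fix [-136.7  -84.7] z 0.1205 yaw-th 2.791 F fix [0.19 0.06] 0.61 op 0.0005
t 1.7 world [0.4952 0.0334 0.017 ] tool mm [-12.8  19.3 103.5] turn deg -0.1
```

Emit:
jog_arm(rows=[0,-4,7,15,0,0,-4,7,25,0,0,0,5,25,0,0,0,0,20,0,0,0,0,12,0,0,0,0,6,0,0,0,0,0,0])

```text
time: 2.4
tool_pos: [0.491, 0.0357, 0.0178]
tool_rot: [-3.142, -0.001, 2.67]
contact_force: [-0.6, -0.6, 0.0]
opening: 0.0004
```

Run:
```python
from h import *
st()
p,d=read_camera("top"); c=p[130:280,150:370]; cv2.imwrite("pics/c2.png",cv2.resize(c[:,:,::-1],None,fx=3.6,fy=3.6,interpolation=cv2.INTER_CUBIC))
```

```text
t 2.4 fix [-122.5  -69.2] z 0.0178 yaw-th 2.793 F fix [-0.53 -0.66] 0.02 op 0.0004
```

View pics/c2.png

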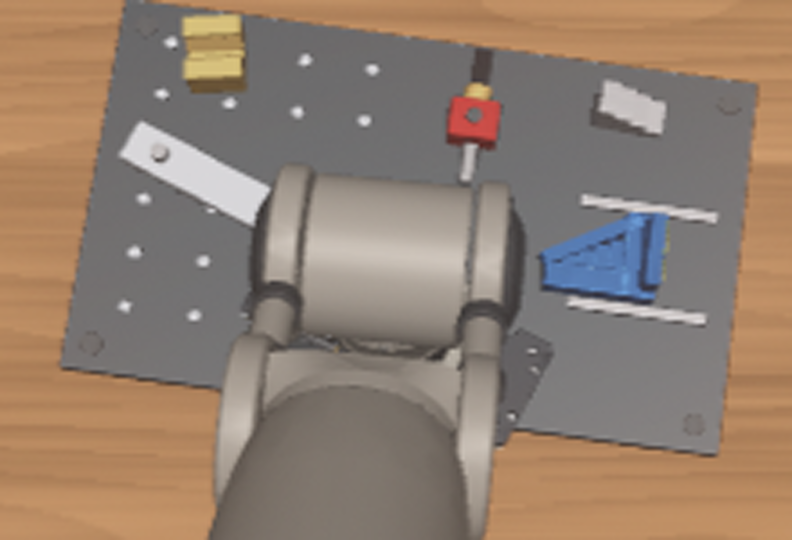

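Emit:
jog_arm(rows=[0,-4,0,0,0,0,-4,0,0,0,0,-4,0,0,0,0,-4,0,0,0,0,-2,0,0,0,0,-2,0,0,0,0,-2,0,0,0,0,-2,0,0,0,0,-2,-0.2,0,-0.5,0,-2,-0.2,0,-0.5,0,-2,-0.2,0,-0.5,0,-2,-0.2,0,-0.5])

```text
time: 3.65
tool_pos: [0.5196, 0.0199, 0.0178]
tool_rot: [3.142, -0.0, 2.705]
contact_force: [0.1, -0.0, -0.4]
opening: 0.0002
```

```bash
python3 -c "
from h import *
st()"
```

```text
t 3.65 fix [-92.1 -81.4] z 0.0178 yaw-th 2.828 F fix [0.08 0.01] -0.44 op 0.0002
```

Emit:
jog_arm(rows=[0,-2,-0.2,0,-0.5,0,-2,-0.2,0,-0.5,0,-2,-0.2,0,-0.5,0,-2,-0.2,0,-0.5,0,-2,-0.2,0,-0.5])

```text
time: 4.15
tool_pos: [0.5284, 0.0149, 0.0178]
tool_rot: [3.141, 0.0, 2.749]
contact_force: [0.9, 0.1, 0.0]
opening: 0.0005
```

```bash
python3 -c "
from h import *
st()"
```

```text
t 4.15 fix [-82.8 -85.3] z 0.0178 yaw-th 2.871 F fix [0.87 0.23] 0.02 op 0.0005
```

Run:
```python
from h import *
p,d=read_camera("scene"); c=p[150:310,180:400]; cv2.imwrite("pics/c3.png",cv2.resize(c[:,:,::-1],None,fx=3.6,fy=3.6,interpolation=cv2.INTER_CUBIC))
```

```text
(no output)
```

View pics/c3.png

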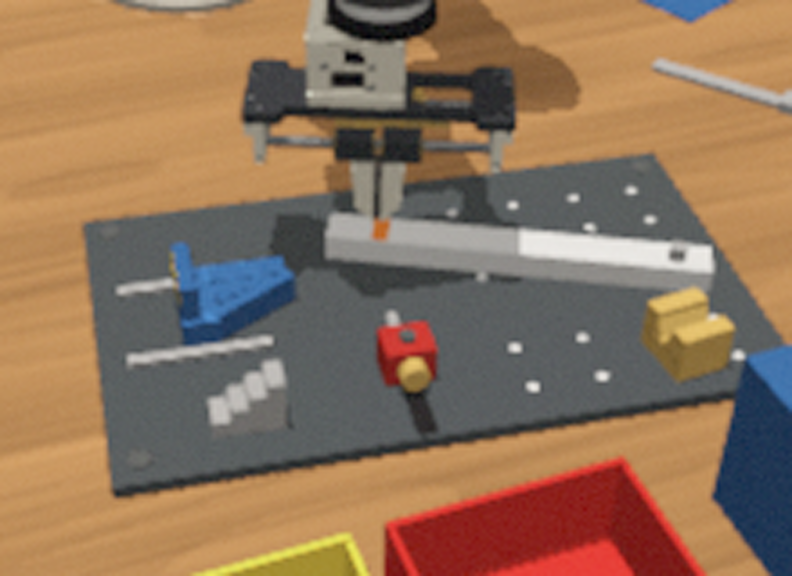

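The fingers are at the orange stripe (382,228), right behind the bar. I'll keep swinging.

Emit:
jog_arm(rows=[0,-2,-0.2,0,-0.5,0,-2,-0.2,0,-0.5,0,-2,-0.2,0,-0.5,0,-2,-0.2,0,-0.5,0,-2,-0.2,0,-0.5,0,-2,-0.2,0,-0.5,0,-2,-0.2,0,-0.5,0,-2,-0.2,0,-0.5,0,-2,-0.2,0,-0.5,0,-2,-0.2,0,-0.5,0,-2,-0.2,0,-0.5,0,-2,-0.2,0,-0.5,0,-2,-0.2,0,-0.5])

```text
time: 5.5
tool_pos: [0.552, 0.0038, 0.0178]
tool_rot: [3.142, 0.0, 2.862]
contact_force: [0.6, -0.5, -0.6]
opening: 0.0006
```

```bash
python3 -c "
from h import *
st()"
```

```text
t 5.5 fix [-58.  -93.4] z 0.0178 yaw-th 2.985 F fix [ 0.7  -0.46] -0.58 op 0.0006
```

Emit:
jog_arm(rows=[0,-2,-0.2,0,-0.5,0,-2,-0.2,0,-0.5,0,-2,-0.2,0,-0.5,0,-2,-0.2,0,-0.5,0,-2,-0.2,0,-0.5,0,-2,-0.2,0,-0.5,0,-1,-0.1,0,-0.4,0,-1,0,0,-0.3,0,-1,0,0,-0.3,0,-1,0,0,-0.3,0,-0.5,0,0,-0.3,0,-0.5,0,0,0])

```text
time: 6.7
tool_pos: [0.568, -0.0015, 0.0178]
tool_rot: [3.142, 0.0, 2.942]
contact_force: [-0.5, -0.5, 0.1]
opening: 0.0005
```

```bash
python3 -c "
from h import *
st()"
```

```text
t 6.7 fix [-41.4 -96.7] z 0.0178 yaw-th 3.065 F fix [-0.39 -0.52] 0.06 op 0.0005
```

Emit:
jog_arm(rows=[0,-1,-0.1,0,-0.3,0,-1,-0.1,0,-0.3,0,-1,-0.1,0,-0.3,0,-1,-0.1,0,-0.3,0,-1,-0.1,0,-0.3,0,-1,-0.1,0,-0.3,0,-0.5,0,0,-0.2,0,-0.5,0,0,-0.2,0,0,0,0,0])

```text
time: 7.6
tool_pos: [0.5748, -0.0034, 0.0178]
tool_rot: [3.142, 0.0, 2.981]
contact_force: [0.4, -0.0, -0.0]
opening: 0.0003
```

Run:
```python
from h import *
st()
p,d=read_camera("scene"); c=p[190:290,230:370]; cv2.imwrite("pics/c4.png",cv2.resize(c[:,:,::-1],None,fx=5,fy=5,interpolation=cv2.INTER_CUBIC))
st()
```

```text
t 7.6 fix [-34.5 -97.8] z 0.0178 yaw-th 3.103 F fix [0.44 0.03] -0.01 op 0.0003
t 7.65 fix [-34.5 -97.8] z 0.0178 yaw-th 3.103 F fix [-0.07  0.6 ] -0.01 op 0.0004
```

View pics/c4.png

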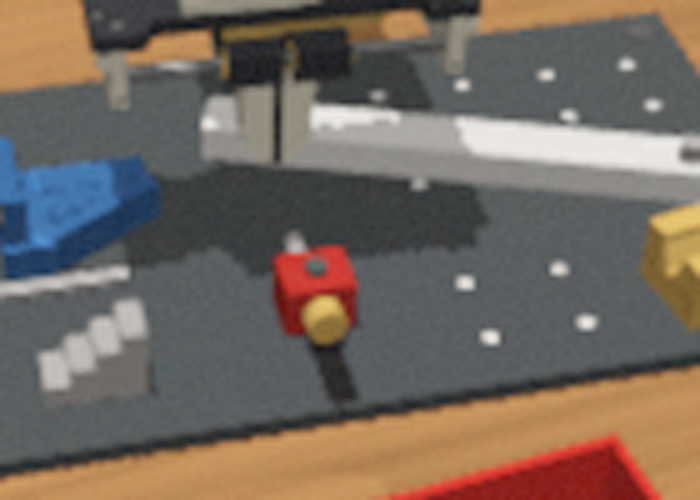

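The bar has not moved: its end is at the same pixel, and the fingers now appear in front of it. Forces have stayed near 0, so something disagrees. I'll check depth.

Run:
```python
from h import *
p,d=read_camera("scene"); np.savez("s2.npz",p=p,d=d)
i=camera_info("scene");E=np.array(i["extrinsics"])
def proj(w):
    c=E[:3,:3].T@(np.array(w)-E[:3,3]); return np.array([i["cx"]+i["fx"]*c[0]/-c[2],i["cy"]-i["fy"]*c[1]/-c[2]]).round(1)
o=observe();print("tcp px",proj(o["tool_pos"]), "crop", (proj(o["tool_pos"])-[230,190])*5)
fx=lambda w:np.r_[R.T@(w[:2]-t),w[2]].round(4)
for n,u,v in[("finger",255,140),("finger",255,120),("finger",255,105),("finger",297,150),("fingerhi",260,95),("fingerR",295,130),("bar end top",225,110),("bar right top",335,116),("bar right side",340,150),("bar end side",225,145),("bar mid top",560,135)]:
    print(n,fx(pix("scene",d,230+u/5,190+v/5)))
w0=R@[-.0698,-.0869]+t
q,e=read_camera("top"); np.savez("t2.npz",p=q,d=e)
```

```text
tcp px [284.1 227.3] crop [270.5 186.5]
finger [-0.0229 -0.1095  0.0599]
finger [-0.0242 -0.1094  0.0718]
finger [-0.025  -0.1094  0.0807]
finger [-0.0217 -0.0876  0.0507]
fingerhi [-0.0196 -0.1082  0.0907]
fingerR [-0.0212 -0.0891  0.0643]
bar end top [-0.0897 -0.1103  0.0295]
bar right top [-0.0737 -0.0525  0.028 ]
bar right side [-0.0503 -0.0559  0.0232]
bar end side [-0.0703 -0.1146  0.0209]
bar mid top [-0.0296  0.0606  0.0301]
```

Run:
```python
from h import *
d=np.load("s2.npz")["d"]
for u in(281,289):
  for v in range(212,232): 
    w=pix("scene",d,u,v); print(u,v,(1000*np.r_[R.T@(w[:2]-t),w[2]]).round(0),np.load("s2.npz")["p"][v,u])
o=observe();print(o["qpos"].round(3),o["tool_rot"].round(3))
```

```text
281 212 [ -24. -109.   78.] [147 141 127]
281 213 [ -23. -110.   76.] [147 143 128]
281 214 [ -24. -109.   72.] [147 142 127]
281 215 [ -23. -110.   70.] [146 141 127]
281 216 [ -23. -110.   66.] [147 143 128]
281 217 [ -25. -109.   62.] [148 143 130]
281 218 [ -23. -110.   60.] [148 143 129]
281 219 [ -22. -110.   57.] [150 144 130]
281 220 [ -21. -110.   55.] [149 143 130]
281 221 [ -23. -109.   50.] [146 143 133]
281 222 [ -63. -100.   14.] [126 124 120]
281 223 [-67. -99.   7.] [68 68 70]
281 224 [ -56. -101.   12.] [58 63 62]
281 225 [ -54. -102.   11.] [60 62 59]
281 226 [ -48. -103.   12.] [59 63 63]
281 227 [ -46. -103.   11.] [62 65 62]
281 228 [ -41. -105.   11.] [60 62 61]
281 229 [ -39. -105.   10.] [56 61 60]
281 230 [ -33. -106.   11.] [59 61 63]
281 231 [ -31. -107.   10.] [57 59 61]
289 212 [-23. -89.  75.] [148 143 128]
289 213 [-22. -89.  73.] [148 143 130]
289 214 [-22. -89.  70.] [146 142 127]
289 215 [-22. -89.  67.] [148 143 129]
289 216 [-21. -89.  64.] [147 141 127]
289 217 [-23. -89.  60.] [147 142 128]
289 218 [-20. -89.  59.] [148 141 129]
289 219 [-22. -89.  54.] [149 145 131]
289 220 [-22. -89.  51.] [147 142 133]
289 221 [ 725. -292.  665.] [145 143 137]
289 222 [-59. -78.  13.] [137 137 132]
289 223 [-57. -79.  11.] [114 113 110]
289 224 [-57. -79.   8.] [58 61 60]
289 225 [-50. -81.  11.] [59 61 60]
289 226 [-46. -81.  10.] [57 60 58]
289 227 [-47. -81.   6.] [58 62 59]
289 228 [-39. -83.  10.] [56 61 60]
289 229 [-35. -84.  10.] [59 60 62]
289 230 [-29. -86.  11.] [59 66 63]
289 231 [-26. -86.  10.] [60 61 61]
[-0.139  0.631  1.601  0.     0.909 -1.549] [ 3.142 -0.     2.98 ]
```

The depth image puts the fingertips at z ≈ 48 mm while the state reports a TCP of 18 mm. The tips really stand about 30 mm higher than reported and passed over the bar without touching it. I'll go back behind the bar, lower, and check again.

```bash
python3 -c "
from h import *
to(-.120,-.071,.0178,2.67)"
```

```text
t 7.75 world [0.4932 0.0336 0.0178] tool mm [86.4 23.4 -0. ] turn deg 17.8
```

Emit:
jog_arm(rows=[0,10,3,0,0,0,16,4,0,0,0,20,5.4,0,0,0,20,5.5,0,0,0,14,4,0,0,0,6.4,1.5,0,0,0,0,0,0,6,0,0,0,0,6,0,0,0,0,5.8,0,0,0,5,0,0,0,0,5,0,0,0,0,5,0,0,0,0,0,0])

```text
time: 9.05
tool_pos: [0.4926, 0.0336, 0.0019]
tool_rot: [-3.141, -0.002, 2.671]
contact_force: [0.3, -0.2, 0.3]
opening: 0.0008
```

Run:
```python
from h import *
st(); o=observe(); print(o["qpos"].round(4),o["tool_pos"])
p,d=read_camera("scene"); np.savez("s3.npz",p=p,d=d)
i=camera_info("scene");E=np.array(i["extrinsics"])
c=E[:3,:3].T@(o["tool_pos"]-E[:3,3]); u,v=i["cx"]+i["fx"]*c[0]/-c[2],i["cy"]-i["fy"]*c[1]/-c[2]; print("tcp px",u,v)
for uu in(int(u-4),int(u+4)):
  for vv in range(int(v)-16,int(v)+3):
    w=pix("scene",d,uu,vv); print(uu,vv,(1000*np.r_[R.T@(w[:2]-t),w[2]]).round(0),end=";")
  print()
```

```text
t 9.05 fix [-120.6  -71.1] z 0.0019 yaw-th 2.793 F fix [ 0.37 -0.18] 0.27 op 0.0008
[-8.7300e-02  5.4740e-01  1.8436e+00  1.0000e-04  7.5240e-01 -1.1874e+00] [0.49258825 0.03362885 0.00185725]
tcp px 286.0932166522781 211.53022337256976
282 195 [-113.  -86.   67.];282 196 [-113.  -86.   63.];282 197 [-116.  -85.   58.];282 198 [-114.  -86.   56.];282 199 [-112.  -86.   54.];282 200 [-111.  -86.   51.];282 201 [-111.  -86.   48.];282 202 [-114.  -85.   42.];282 203 [-116.  -85.   37.];282 204 [-114.  -85.   35.];282 205 [-142.  -78.   10.];282 206 [-137.  -79.   11.];282 207 [-135.  -80.    8.];282 208 [-130.  -81.    9.];282 209 [-120.  -83.   13.];282 210 [-117.  -84.   12.];282 211 [-89. -91.  31.];282 212 [-83. -92.  32.];282 213 [-80. -93.  30.];
290 195 [-106.  -65.   68.];290 196 [-108.  -65.   64.];290 197 [-106.  -65.   62.];290 198 [-105.  -65.   59.];290 199 [-104.  -65.   56.];290 200 [-105.  -65.   52.];290 201 [-107.  -64.   47.];290 202 [-106.  -65.   45.];290 203 [-104.  -65.   43.];290 204 [-104.  -65.   39.];290 205 [-106.  -64.   35.];290 206 [-133.  -57.   10.];290 207 [-127.  -58.   11.];290 208 [-126.  -59.    9.];290 209 [-120.  -60.    9.];290 210 [-118.  -60.    7.];290 211 [-85. -70.  30.];290 212 [-79. -71.  31.];290 213 [-76. -72.  30.];
```

Confirmed again: the tips are at about 34 mm with 2 mm reported. I'll lower 15 mm more, slowly, and then push.

Emit:
jog_arm(rows=[0,0,0,5,0,0,0,0,4,0,0,0,0,3,0,0,0,0,2,0,0,0,0,1,0,0,0,0,0,0])

```text
time: 9.7
tool_pos: [0.4932, 0.0336, -0.0123]
tool_rot: [3.142, -0.0, 2.67]
contact_force: [0.6, -0.3, -0.1]
opening: 0.0006
```

Emit:
jog_arm(rows=[0,-3,0,0,0,0,-3,0,0,0,0,-3,0,0,0,0,-3,0,0,0,0,-2,0,0,0,0,-1,0,0,0,0,-1,0,0,0,0,-1,0,0,0,0,-1,0,0,0,0,-1,0,0,0,0,-1,0,0,0,0,-1,0,0,0,0,-1,0,0,0])

```text
time: 11.0
tool_pos: [0.5125, 0.0237, -0.0123]
tool_rot: [-3.141, -0.001, 2.67]
contact_force: [-1.2, 0.4, 1.1]
opening: 0.0004
```

```bash
python3 -c "
from h import *
st()"
```

```text
t 11.0 fix [-99.6 -78.5] z -0.0123 yaw-th 2.792 F fix [-1.24  0.24] 1.07 op 0.0004
```

Emit:
jog_arm(rows=[0,-1,-0.1,0,-0.3,0,-1,-0.1,0,-0.3,0,-1,-0.1,0,-0.3,0,-1.5,-0.2,0,-0.4,0,-1.5,-0.2,0,-0.4,0,-1.5,-0.2,0,-0.4])

```text
time: 11.6
tool_pos: [0.5194, 0.0194, -0.0122]
tool_rot: [3.141, 0.0, 2.707]
contact_force: [-0.8, 0.2, -1.1]
opening: 0.0001
```

```bash
python3 -c "
from h import *
st()"
```

```text
t 11.6 fix [-92.3 -81.9] z -0.0122 yaw-th 2.829 F fix [-0.86  0.11] -1.11 op 0.0001
```

Emit:
jog_arm(rows=[0,-2,-0.2,0,-0.5,0,-2,-0.2,0,-0.5,0,-2,-0.2,0,-0.5,0,-2,-0.2,0,-0.5,0,-2,-0.2,0,-0.5,0,-2,-0.2,0,-0.5,0,-2,-0.2,0,-0.5,0,-2,-0.2,0,-0.5,0,-2,-0.2,0,-0.5,0,-2,-0.2,0,-0.5])

```text
time: 12.6
tool_pos: [0.537, 0.0099, -0.0122]
tool_rot: [3.141, 0.0, 2.794]
contact_force: [-1.6, -0.5, -0.3]
opening: 0.0001
```

Run:
```python
from h import *
st()
p,d=read_camera("scene"); c=p[190:290,230:370]; cv2.imwrite("pics/c5.png",cv2.resize(c[:,:,::-1],None,fx=5,fy=5,interpolation=cv2.INTER_CUBIC))
```

```text
t 12.6 fix [-73.6 -89.2] z -0.0122 yaw-th 2.917 F fix [-1.57 -0.71] -0.28 op 0.0001
```

View pics/c5.png

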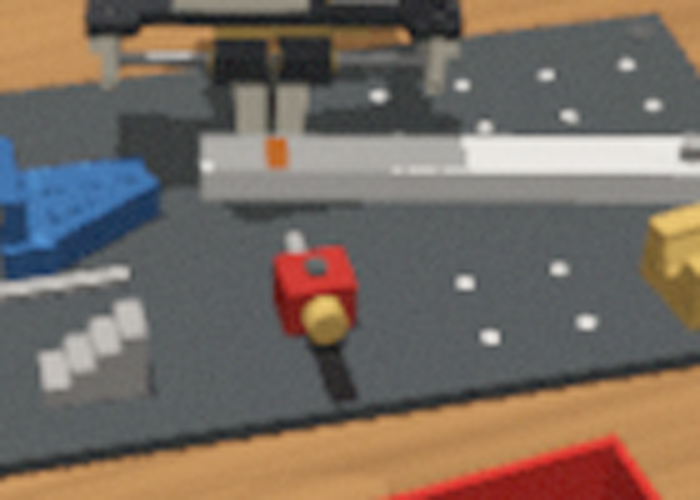

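The bar now swings with the fingers, with the stripe at (277,153) right at the fingers. I'll continue to about 7 mm short of the expected home.

Emit:
jog_arm(rows=[0,-2,-0.2,0,-0.5,0,-2,-0.2,0,-0.5,0,-2,-0.2,0,-0.5,0,-2,-0.2,0,-0.5,0,-2,-0.2,0,-0.5,0,-2,-0.2,0,-0.5,0,-2,-0.2,0,-0.5,0,-2,-0.2,0,-0.5,0,-2,-0.2,0,-0.5,0,-2,-0.2,0,-0.5,0,-2,-0.2,0,-0.5,0,-2,-0.2,0,-0.5,0,-2,-0.2,0,-0.5,0,-2,-0.2,0,-0.5,0,-2,-0.2,0,-0.5,0,-2,-0.2,0,-0.5,0,-1,-0.1,0,-0.4,0,-1,0,0,-0.4])

```text
time: 14.45
tool_pos: [0.5687, -0.0026, -0.0122]
tool_rot: [3.142, -0.0, 2.948]
contact_force: [-0.7, -0.7, -0.3]
opening: 0.0002
```

```bash
python3 -c "
from h import *
st()"
```

```text
t 14.45 fix [-40.7 -97.7] z -0.0122 yaw-th 3.07 F fix [-0.64 -0.81] -0.33 op 0.0002
```

Emit:
jog_arm(rows=[0,-1,-0.1,0,-0.3,0,-1,-0.1,0,-0.3,0,-1,-0.1,0,-0.3,0,-1,-0.1,0,-0.3,0,-1,-0.1,0,-0.3,0,-0.5,0,0,-0.3,0,-0.5,0,0,-0.2])

```text
time: 15.15
tool_pos: [0.5745, -0.0042, -0.0122]
tool_rot: [3.142, 0.0, 2.983]
contact_force: [-0.4, -0.9, 0.6]
opening: 0.0002
```

Emit:
jog_arm(rows=[0,-0.5,0,0,-0.2,0,-0.5,0,0,-0.2,0,-0.5,0,0,-0.2,0,-0.5,0,0,-0.2])

```text
time: 15.55
tool_pos: [0.5764, -0.0044, -0.0122]
tool_rot: [3.142, 0.0, 2.996]
contact_force: [-1.8, -1.5, -0.7]
opening: 0.0005
```

```bash
python3 -c "
from h import *
st()"
```

```text
t 15.55 fix [-32.7 -98.6] z -0.0122 yaw-th 3.119 F fix [-1.57 -1.75] -0.67 op 0.0005
```

Emit:
jog_arm(rows=[0,-0.5,0,0,-0.2,0,-0.5,0,0,-0.1,0,-0.5,0,0,-0.1,0,-0.5,0,0,-0.1])

```text
time: 15.95
tool_pos: [0.5784, -0.0047, -0.0122]
tool_rot: [3.142, 0.0, 3.005]
contact_force: [-0.9, -0.6, 0.1]
opening: 0.0001
```

Emit:
jog_arm(rows=[0,-0.4,0,0,0,0,-0.4,0,0,0,0,-0.4,0,0,0])

```text
time: 16.25
tool_pos: [0.5796, -0.0049, -0.0122]
tool_rot: [3.142, 0.0, 3.005]
contact_force: [-1.6, -0.5, 0.1]
opening: 0.0002
```

Emit:
jog_arm(rows=[0,-0.4,0,0,0,0,-0.4,0,0,0])

```text
time: 16.45
tool_pos: [0.5797, -0.0049, -0.0122]
tool_rot: [3.142, -0.001, 3.005]
contact_force: [-5.7, -0.4, 3.3]
opening: 0.0005
```

The stop has been met. I'll add a little and hold.

Emit:
jog_arm(rows=[0,-0.3,0,0,0])

```text
time: 16.55
tool_pos: [0.5797, -0.0049, -0.0122]
tool_rot: [3.142, -0.002, 3.005]
contact_force: [-6.5, -0.8, 4.9]
opening: 0.0003
```

Emit:
jog_arm(rows=[0,0,0,0,0])

```text
time: 16.65
tool_pos: [0.5797, -0.0049, -0.0122]
tool_rot: [3.142, -0.002, 3.005]
contact_force: [-5.0, -0.2, 4.6]
opening: 0.0006
```

Emit:
jog_arm(rows=[0,-0.3,0,0,0,0,0,0,0,0])

```text
time: 16.85
tool_pos: [0.5797, -0.0049, -0.0122]
tool_rot: [3.142, -0.003, 3.005]
contact_force: [-6.9, -1.1, 3.6]
opening: 0.0006
```

Emit:
jog_arm(rows=[0,0,0,0,0])

```text
time: 16.95
tool_pos: [0.5797, -0.0049, -0.0122]
tool_rot: [3.142, -0.003, 3.005]
contact_force: [-7.3, 0.5, 4.7]
opening: 0.0002
```

Emit:
jog_arm(rows=[0,-0.2,0,0,0,0,0,0,0,0,0,0,0,0,0,0,0,0,0,0,0,0,0,0,0,0,0,0,0,0])

```text
time: 17.55
tool_pos: [0.5797, -0.0049, -0.0122]
tool_rot: [3.142, -0.003, 3.005]
contact_force: [-6.8, -0.1, 4.7]
opening: 0.0007
```

```bash
python3 -c "
from h import *
for k in range(4): read_camera('top'); st()"
```

```text
t 17.6 fix [-29.5 -98.7] z -0.0122 yaw-th 3.127 F fix [-7.09 -1.06] 5.21 op 0.0002
t 17.65 fix [-29.5 -98.7] z -0.0122 yaw-th 3.127 F fix [-7.2  -0.98] 4.71 op 0.0004
t 17.7 fix [-29.5 -98.7] z -0.0122 yaw-th 3.127 F fix [-6.58 -0.56] 6.1 op 0.0008
t 17.75 fix [-29.5 -98.7] z -0.0122 yaw-th 3.127 F fix [-6.66 -1.53] 4.37 op 0.0006
```

Pressed home at about 7 N laterally for a second. Now I back off, lift, and go to the wedge.

Emit:
jog_arm(rows=[0,1,0,0,0,0,4,0,0,0,0,10,0,0,0,0,10,0,0,0,0,0,0,-15,0,0,0,0,-30,0,0,0,0,-30,0,0,0,0,-15,0,0,0,0,0,8,0,0,0,0,8,0,0,0,0,8,0,0,0,0,8,0,0,0,0,8,0,0,0,0,8,0,0,0,0,8,0,0,0,0,8,0,0,0,0,8,0,0,0,0,8,0,0,0,0,8])

```text
time: 19.65
tool_pos: [0.5557, -0.0015, 0.0778]
tool_rot: [3.141, -0.0, 1.463]
contact_force: [-0.6, -0.3, -0.3]
opening: 0.0005
```

```bash
python3 -c "
from h import *
st(); to(-.029,-.285,.074,1.449)"
```

```text
t 19.65 fix [-53.6 -98.2] z 0.0778 yaw-th 1.586 F fix [-0.57 -0.34] -0.29 op 0.0005
t 19.65 world [ 0.5574 -0.1899  0.074 ] tool mm [-187.1   21.9    3.8] turn deg 0.8
```

Emit:
jog_arm(rows=[0,-15,0,0,0.8,0,-30,4,0,0,0,-35,4.4,0,0,0,-35,4.5,0,0,0,-35,4.5,0,0,0,-25,4.5,0,0,0,-12,0,0,0,0,0,0,0,0,0,0,0,0,0])

```text
time: 20.55
tool_pos: [0.5562, -0.1893, 0.0777]
tool_rot: [-3.141, -0.001, 1.456]
contact_force: [-0.9, -0.0, 0.5]
opening: 0.0003
```

Run:
```python
from h import *
st(); to(-.029,-.270,.014,1.449)
p,d=read_camera("scene"); c=p[180:300,200:360]; cv2.imwrite("pics/c6.png",cv2.resize(c[:,:,::-1],None,fx=5,fy=5,interpolation=cv2.INTER_CUBIC))
```

```text
t 20.55 fix [ -30.2 -284.6] z 0.0777 yaw-th 1.578 F fix [-0.9  -0.11] 0.51 op 0.0003
t 20.55 world [ 0.5593 -0.175   0.014 ] tool mm [14.6  1.4 63.7] turn deg 0.4
```

View pics/c6.png

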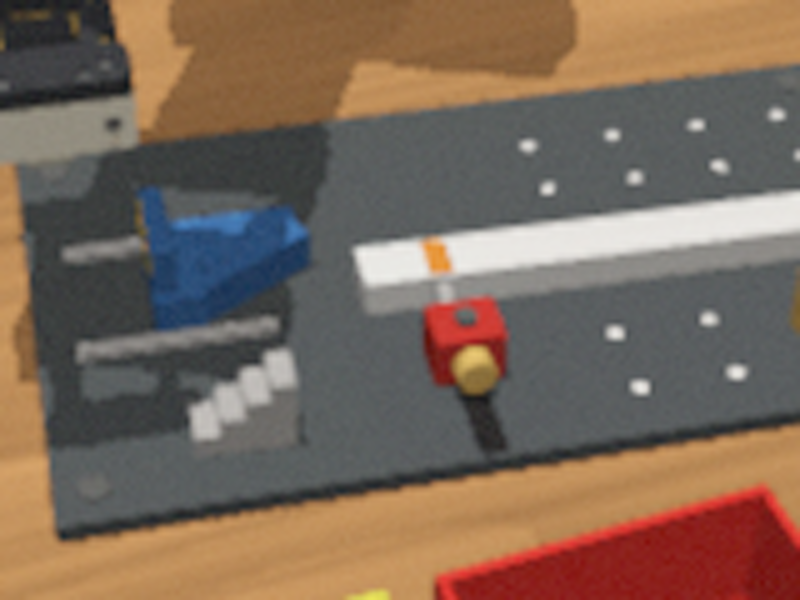

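The bar rests at the screw (445,290) and the wedge is clear at left. I'll descend behind the tab and approach.

Emit:
jog_arm(rows=[0,0,1,15,0,0,0,0,20,0,0,0,0,15,0,0,0,0,9,0,0,0,0,4,0,0,8,0,0,0,0,8,0,0,0,0,5,0,0,0,0,3,0,0,0,0,2,0,0,0,0,1,0,0,0,0,1,0,0,0,0,1,0,0,0,0,1,0,0,0,0,1,0,0,0])

```text
time: 22.1
tool_pos: [0.5613, -0.1594, 0.0148]
tool_rot: [-3.142, -0.0, 1.455]
contact_force: [-0.6, -0.8, 0.2]
opening: 0.0006
```

```bash
python3 -c "
from h import *
st()"
```

```text
t 22.1 fix [ -28.9 -254.2] z 0.0148 yaw-th 1.577 F fix [-0.51 -0.82] 0.2 op 0.0006
```

Emit:
jog_arm(rows=[0,1,0,0,0,0,1,0,0,0,0,1,0,0,0,0,2,0,0,0,0,2,0,0,0,0,2,0,0,0,0,2,0,0,0,0,2,0,0,0,0,2,0,0,0,0,2,0,0,0,0,2,0,0,0,0,2,0,0,0])

```text
time: 23.3
tool_pos: [0.5639, -0.1383, 0.0149]
tool_rot: [3.141, -0.0, 1.455]
contact_force: [1.7, -0.4, -0.4]
opening: 0.0005
```

```bash
python3 -c "
from h import *
st()"
```

```text
t 23.3 fix [ -28.9 -233. ] z 0.0149 yaw-th 1.577 F fix [ 1.72 -0.19] -0.36 op 0.0005
```

```bash
cat >> h.py <<'E'
def blue():
    p,d=read_camera("scene"); q=p.astype(int); m=(q[:,:,2]>q[:,:,0]+50)&(q[:,:,2]>q[:,:,1]+25); P=[]
    for v,u in zip(*np.where(m)):
        w=pix("scene",d,u,v); f=R.T@(w[:2]-t)
        if -.1<f[0]<.05 and -.3<f[1]<-.02 and .01<w[2]<.08: P.append(np.r_[f,w[2]])
    P=np.array(P); print(len(P),"y range",np.percentile(P[:,1],[1,50,99]).round(4),"tab",P[P[:,2]>.045].mean(0).round(4))
E
python3 - <<'E'
from h import *
blue(); st(); read_camera("top"); st()
E
```

```text
Traceback (most recent call last):
  File "h.py", line 22, in blue
    w=pix("scene",d,u,v); f=R.T@(w[:2]-t)
  File "h.py", line 4, in pix
    i=camera_info(name); z=d[int(v),int(u)] if dd is None else dd
ValueError: time passes only in moves, steps and waits
```

```bash
python3 - <<'E'
s=open('h.py').read(); k=s.index("def blue")
open('h.py','w').write(s[:k]+'''def cloud(name):
    i=camera_info(name); p,d=read_camera(name); v,u=np.mgrid[:d.shape[0],:d.shape[1]]
    P=np.stack([(u-i["cx"])/i["fx"]*d,-(v-i["cy"])/i["fy"]*d,-d],-1)@np.array(i["extrinsics"])[:3,:3].T+np.array(i["extrinsics"])[:3,3]
    P[...,:2]=(P[...,:2]-t)@R; return p,P
def blue():
    p,P=cloud("scene"); q=p.astype(int); m=(q[:,:,2]>q[:,:,0]+50)&(q[:,:,2]>q[:,:,1]+25)
    P=P[m]; P=P[(P[:,0]>-.1)&(P[:,0]<.05)&(P[:,1]>-.3)&(P[:,1]<-.02)&(P[:,2]>.01)&(P[:,2]<.08)]
    print(len(P),"y range",np.percentile(P[:,1],[1,50,99]).round(4),"tab",P[P[:,2]>.045].mean(0).round(4))
''')
E
python3 - <<'E'
from h import *
blue(); st()
E
```

```text
405 y range [-0.2209 -0.1797 -0.1423] tab [-0.0005 -0.2156  0.0503]
t 23.4 fix [ -29.1 -232.8] z 0.0148 yaw-th 1.578 F fix [ 0.33 -0.53] -0.15 op 0.0004
```

The wedge has moved about 20 mm (narrow end from y −162 to −142). Continuing.

Emit:
jog_arm(rows=[0,2,0,0,0,0,2,0,0,0,0,2,0,0,0,0,2,0,0,0,0,1,0,0,0,0,1,0,0,0,0,1,0,0,0,0,1,0,0,0])

```text
time: 24.2
tool_pos: [0.5652, -0.1265, 0.0148]
tool_rot: [3.141, -0.0, 1.455]
contact_force: [0.3, -1.0, 0.4]
opening: 0.0003
```

Emit:
jog_arm(rows=[0,0.7,0,0,0,0,0.7,0,0,0,0,0.7,0,0,0,0,0.7,0,0,0])

```text
time: 24.6
tool_pos: [0.5655, -0.1237, 0.0148]
tool_rot: [3.141, -0.0, 1.455]
contact_force: [-0.4, -1.4, -0.8]
opening: 0.0002
```

Emit:
jog_arm(rows=[0,0.7,0,0,0,0,0.7,0,0,0,0,0.7,0,0,0,0,0.7,0,0,0])

```text
time: 25.0
tool_pos: [0.5659, -0.1209, 0.0148]
tool_rot: [3.141, -0.0, 1.455]
contact_force: [0.8, -2.2, -0.1]
opening: 0.0006
```

Emit:
jog_arm(rows=[0,0.7,0,0,0,0,0.7,0,0,0,0,0.7,0,0,0,0,0.7,0,0,0])

```text
time: 25.4
tool_pos: [0.5661, -0.1181, 0.0148]
tool_rot: [3.142, -0.0, 1.455]
contact_force: [1.1, -2.3, -0.5]
opening: 0.0004
```

Emit:
jog_arm(rows=[0,0.5,0,0,0,0,0.5,0,0,0,0,0.5,0,0,0])

```text
time: 25.7
tool_pos: [0.5663, -0.1167, 0.0148]
tool_rot: [3.142, -0.0, 1.455]
contact_force: [0.5, -1.2, 1.3]
opening: 0.0002
```

Emit:
jog_arm(rows=[0,0.5,0,0,0,0,0.5,0,0,0,0,0.5,0,0,0])

```text
time: 26.0
tool_pos: [0.5665, -0.1152, 0.0148]
tool_rot: [3.142, -0.0, 1.455]
contact_force: [0.4, -1.3, -0.1]
opening: 0.0007
```

Emit:
jog_arm(rows=[0,0.5,0,0,0,0,0.5,0,0,0,0,0.5,0,0,0])

```text
time: 26.3
tool_pos: [0.5666, -0.1137, 0.0148]
tool_rot: [3.142, -0.0, 1.455]
contact_force: [0.1, -1.2, 0.6]
opening: 0.0001
```

Emit:
jog_arm(rows=[0,0.5,0,0,0,0,0.5,0,0,0])

```text
time: 26.5
tool_pos: [0.5667, -0.1127, 0.0148]
tool_rot: [3.142, -0.0, 1.455]
contact_force: [1.1, -1.4, 0.7]
opening: -0.0
```

Emit:
jog_arm(rows=[0,0.5,0,0,0,0,0.5,0,0,0])

```text
time: 26.7
tool_pos: [0.5668, -0.112, 0.0148]
tool_rot: [3.141, 0.0, 1.455]
contact_force: [0.3, -3.2, 1.1]
opening: 0.0009
```

Emit:
jog_arm(rows=[0,0.5,0,0,0,0,0.5,0,0,0])

```text
time: 26.9
tool_pos: [0.5669, -0.1116, 0.0148]
tool_rot: [3.141, 0.001, 1.455]
contact_force: [-0.0, -6.5, -0.0]
opening: 0.0003
```

Emit:
jog_arm(rows=[0,0.5,0,0,0,0,0.5,0,0,0])

```text
time: 27.1
tool_pos: [0.5669, -0.1113, 0.0148]
tool_rot: [3.141, 0.002, 1.455]
contact_force: [-1.2, -10.4, -0.3]
opening: 0.0004
```

```bash
python3 -c "
from h import *
st(); blue()"
```

```text
t 27.1 fix [ -29.1 -205.8] z 0.0148 yaw-th 1.577 F fix [  0.09 -10.44] -0.35 op 0.0004
353 y range [-0.1946 -0.1599 -0.1152] tab [-0.0009 -0.1882  0.0494]
```

10.4 N, inside 8–12. I'll hold it without pushing further.

Emit:
jog_arm(rows=[0,0,0,0,0,0,0,0,0,0,0,0,0,0,0,0,0,0,0,0])

```text
time: 27.55
tool_pos: [0.5669, -0.1113, 0.0148]
tool_rot: [3.141, 0.002, 1.455]
contact_force: [-0.6, -7.9, -0.7]
opening: 0.0003
```

Emit:
jog_arm(rows=[0,0,0,0,0,0,0,0,0,0,0,0,0,0,0,0,0,0,0,0])

```text
time: 27.95
tool_pos: [0.5669, -0.1113, 0.0149]
tool_rot: [3.141, 0.002, 1.455]
contact_force: [-0.8, -8.3, 0.0]
opening: 0.0004
```

Emit:
jog_arm(rows=[0,-1,0,0,0,0,-4,0,0,0,0,-10,0,0,0,0,-20,0,0,0,0,-25,0,0,0,0,0,0,-20,0,0,0,0,-40,0,0,0,0,-40,0,0,-30,0,-10,0,0,0,0,0,0,0,0,0,0,0])

```text
time: 29.05
tool_pos: [0.5562, -0.1995, 0.1246]
tool_rot: [-3.141, -0.001, 1.454]
contact_force: [-0.0, 0.0, -0.6]
opening: 0.0003
```

Run:
```python
from h import *
st(); blue()
p,d=read_camera("top"); c=p[130:260,160:370]; cv2.imwrite("pics/c7.png",cv2.resize(c[:,:,::-1],None,fx=3.8,fy=3.8,interpolation=cv2.INTER_CUBIC))
```

```text
t 29.05 fix [ -29.1 -294.8] z 0.1246 yaw-th 1.576 F fix [-0.02  0.04] -0.57 op 0.0003
496 y range [-0.1947 -0.165  -0.1151] tab [-0.0174 -0.1892  0.058 ]
```

View pics/c7.png

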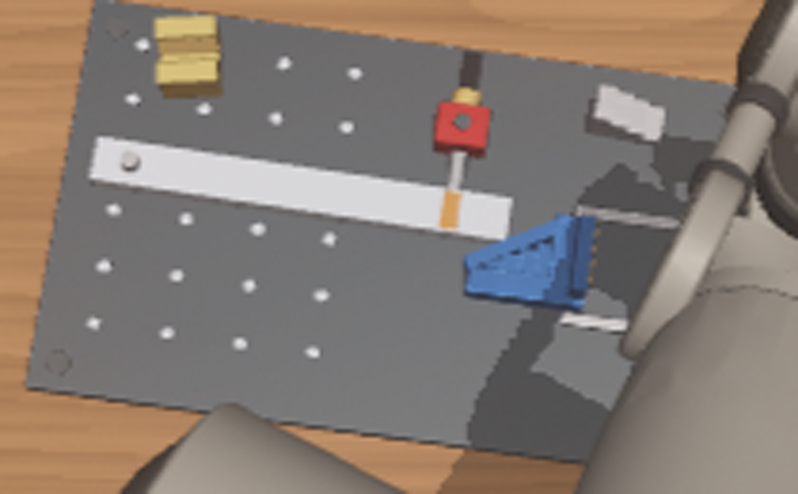

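The picture shows the bar against the screw (453,190), the wedge's face against the bar's corner (~(503,238)) and the bystanders in place. The wedge kept its position on release (narrow end still at y −115 mm). Handing in.

```bash
python3 -c "
from h import *
print(hand_in())"
```

```text
the job is handed in; nothing more can be done
None
```

I swung the bar home against the stop, nipped it with the wedge and handed the job in at about 29 s of the 72 s allowed. No verdict was reported.

- **Bar:** I held it on the stop's screw for about 1 s with a sideways force of mostly 6.5–7 N. One reading early in the hold was 5 N. A vertical force of 4–6 N acted at the same time, so the total on the bar was about 8–9 N.
- **Wedge:** it went in about 47 mm. The push peaked at 10.4 N, then read 7.9 and 8.3 N while I held it for 0.8 s, which is right at the lower edge of the 8–12 N asked.
- **Last checks:** after I withdrew the arm, the wedge was where I left it and its face looked to be against the bar's free-end corner. The bar was at the screw and the arm was clear with about 0 N. The V-block and step block looked unmoved; the last picture did not cover the other bystanders, but the arm went nowhere near them once it had moved off.
- **Not checked:** I could not measure the remaining nip force directly.

**Height disagreement:** the fingertips really stand about 31 mm higher than the reported tool position. The first sweep therefore passed over the bar without touching it. I noticed this in the depth images, went back, corrected the height and repeated the push.

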